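# Bed a watch crystal in a screw press

### The arm

A 6-joint arm with a two-finger parallel gripper is mounted at the origin on the work surface. World frame = base frame: x ahead of the robot, y to its left, z up, the work surface at z = 0. Lengths are in mm, angles in rad, forces in N, time in s.
With the tool pointing down it reaches from about 300 to 775 mm from the base axis. Payload 14.6 kg.
Tool frame: the origin (TCP) lies on the centre line of the jaws, within the pads' length; the fingertips stand 19 mm ahead of it and the grasp point (between the pads) is the TCP (bot.tip_reach is the distance from the TCP to the fingertips, in mm); y points along the fingers, x is the direction in which the jaws open and shut, and the axes are right-handed (so a half turn about y gives the same grasp; the last joint's range is limited). The gripper opens to 85 mm and grips with 20 to 120 N. Pads are 22 mm wide; open, the fingers measure 114 mm over their backs; the gripper's body (76 mm by 85 mm) begins 54 mm behind the grasp point. The pads swing forward as they close: fully open they stand 13 mm farther back than shut.
Start: joints at [-1.25, 0.3, 1.521, -0, 1.321, -0.067], TCP at [207.976, -509.151, 216.981] pointing down, gripper open.
Joint ranges: [-3.03, 3.03], [-0.79, 2.21], [0.23, 2.52], [-1.04, 4.18], [0, 3.07], [-2.55, 2.55]. Speed limits (rad/s): [2.22, 2.22, 2.57, 3.14, 3.14, 3.14].

### API

Orientations are given as a unit quaternion [w, x, y, z].
In Python, from rig import bot gives the robot as it stands. Calls block until the motion is done:
- bot.move_to(position, orientation): joint-space move of the TCP to a pose.
- bot.servo_line(position, attitude=None, speed=150, until_force=None): straight line of the TCP; attitude=None keeps the orientation; speed is the mean speed in mm/s. With until_force (N) it stops when the force on the tool has changed by that much, and returns True; else False.
- bot.move_joints(angles): joint-space move.
- bot.move_gripper(opening, grip_force=None): finger opening in mm; grip_force is the grip in N (None keeps the last); returns when the fingers have stopped.
- bot.dwell(seconds).
- bot.ik(position, orientation): joint angles nearest the present ones, or None.
- bot.read_state(): the state.
- bot.read_camera(name): name is "scene" or "top" or "wrist"; returns a dict with "image" (420x560x3 uint8, blue, green, red), "depth" (420x560 float32, mm along the optical axis (not along the pixel's ray), 0 where there is no reading), "fovy" (degrees; the focal length in pixels is half the picture's height over the tangent of half this angle, whatever the lens; pixels are square), "cx", "cy" (the principal point, pixels), "k1" (the pictures are not rectified: a ray, as slopes to the right and down, at radius r is drawn at 1 + k1 r^2 times it, then the intrinsics apply), "eye" and "attitude" of the camera in the world; the wrist camera has in their place "mount" (4x4, takes a point from camera to tool coordinates, whose origin is the TCP and whose axes are the tool frame's). Camera axes: x right, y down, z forward; pixel columns grow to the right and rows downward; lengths in mm; the calibration is good to about 2 mm. A picture is of the moment at which its call begins: read the wrist's pose just before it.
A pose or a line that the arm cannot do raises bot.MotionError and nothing moves.
- bot.finish_job(): hands the job in, once; it reports no verdict.
The state is a dict: "clock": time; "joint_positions": joint angles; "qvel": joint speeds; "effort": joint torques, N m; "ee_pos": TCP position; "tool_rot": TCP orientation; "ft_force": force on the tool from outside, world axes, zero at the start; "moment": the same for the moment, N m; "grip_width": finger opening in mm.
Only numpy, scipy, OpenCV 4.12 (cv2) and the standard library are available. Lean on these libraries where they do the work, as an engineer would, in place of code of your own. Each camera call takes 0.05 s, during which the arm holds its last target.

### The job

Slide the holder with the watch case fully home under the screw press, against the end stop. Then wind the crank clockwise until the white pusher just touches the crystal, add one quarter of a turn more and no further, and let go so that the press stays clamped. Leave the other things on the bench where they are.

Things in the scene. Friction and masses are not known exactly. Their poses are not given: they have to be found in the camera images.
- press_axis (a point): Point on the vertical screw axis of the pale green C-frame bench screw press, at the top face of its steel base plate, 12 mm above the bench. Its z is up; its x points along the slideway, from the open end into the press. The base plate is 92 mm wide, from x = -150 to +90 mm of this point. The green boss above reaches from x = -24 mm on, underside 62 mm above this point.
- slide_mouth (a point): Middle of the slideway's flared mouth, on the base plate's top face, 91 mm before the screw axis (-x of press_axis). Two guide rails, 8 mm high, run from x = -66 to +32 mm of the axis, 54 mm apart inside; their flared ends open to about 78 mm here.
- end_stop (a point): Middle of the foot of the end stop's face, 14 mm high, 28 mm behind the screw axis (+x of press_axis), on the base plate's top face.
- holder: Loose aluminium case holder, 0.28 to 0.46 kg: a plate 168 x 50 x 12 mm, a steel watch case (diameter 38 mm) clamped flat at one end. Origin: on the underside, below the case's centre; z up; x from grip plate to case. The plate reaches from x = -140 to +28 mm. Centre of mass near x = -65 mm. Home: origin on the screw axis, front edge on the end stop, x along that of press_axis, flat on the base plate.
- holder_grip (a point): Point in the holder's upright grip plate, which is 10 mm thick (along the holder's y), 34 mm long (along x) and rises 45 mm above the holder's plate. The point lies 115 mm behind the case's centre (-x), 40 mm above the holder's underside and 17 mm below the grip plate's top.
- case_top (a point): Centre of the top of the watch crystal, 24 mm above the holder's underside: where the pusher presses.
- crank (a joint): Angle of the press's crank, rad. Grows clockwise seen from above, which lowers screw, crank, knob and pusher by 12 mm per turn. Starts at 0.8 to 3.0; 0.5 to 1.8 turns bring the pusher down to the crystal. Turning it freely takes about 8 N at the knob (friction); the screw stays where it is left.
- crank_knob (a point): Point on the axis of the crank's upright black knob, a cylinder of diameter 18 mm, 38 mm high, free to spin on its pin. The point is 18 mm below the knob's top, 20 mm above its foot, 40 mm out from the screw axis, and about 182 mm above the bench at crank angle 0, going down with the screw. The knob is the highest part of the press.
- ram: The steel screw, diameter 18 mm, with all it carries (crank, knob, pusher). Origin on the screw axis, 90 mm above the bench at crank angle 0; it goes down with the screw. Below hangs the white pusher, diameter 22 mm, set in deeper or less deep each time (8 mm range, not reported). It is sprung: 110 N preload, then 16 N/mm; at the touch the force needed at the knob soon rises by about 5 N.
- loupe: bystander: black eye loupe, 38 mm wide, 32 mm high
- driver: bystander: screwdriver, 130 mm long, lying
- tweezers: bystander: steel tweezers, 125 mm long, lying
- dish: bystander: white dish, 72 mm wide
- benchblock: bystander: steel ring block, 56 mm wide
- oiler: bystander: small amber jar, 28 mm wide, 50 mm high
- pushers: bystander: wooden block 70 x 50 mm with spare white pushers
Not all that is in view belongs to the job. Of the things shaped like the holder, the aluminium one is meant.

How it is judged:
By the outcome, as a careful person would: the job done as asked, in the order asked, and still so for the second after the job is handed in, with the robot touching nothing.
It also fails if it takes over 72 s, if anything falls off the work surface, if the arm or the gripper's body presses on something with over 40 N, if the wrist force passes 120 N, or if a joint passes its speed limit or range.

## Working session

There is one attempt and no reset: what is moved stays moved. The work goes in short steps, each a Python script; the robot and the scene stay as the last script left them, time stands still between calls to the robot, and variables do not carry over. Pictures are saved under pics/ and viewed, and the job is handed in when it is done.

```bash
ls; mkdir -p pics
python3 - <<'E'
from rig import bot
import cv2
s=bot.read_state();print(s)
for n in ["scene","top","wrist"]:
    c=bot.read_camera(n);cv2.imwrite(f"pics/{n}0.png",c["image"])
    print(n,{k:v for k,v in c.items() if k not in("image","depth")})
    import numpy as np; np.savez(f"{n}0.npz",**{k:np.array(v) for k,v in c.items()})
E
```

```text
pics
{'clock': 0.0, 'joint_positions': array([-1.24955974e+00,  3.00507818e-01,  1.52156685e+00,  1.81803403e-05,
        1.32070412e+00, -6.65718952e-02]), 'qvel': array([-0.00190808,  0.00114259,  0.00134447, -0.00041347, -0.00135302,
       -0.0018293 ]), 'effort': array([ 4.39008284e-05, -5.43501949e+01, -3.61795270e+01, -7.90687272e-05,
        4.06049774e-03, -9.40387480e-06]), 'ee_pos': array([ 207.92662087, -508.91761736,  216.40720222]), 'tool_rot': array([ 0.58723583, -0.58671302,  0.39461322, -0.39395726]), 'ft_force': array([-0.15240371, -0.31305415, -0.37315435]), 'moment': array([-0.0068869 ,  0.01009588, -0.01374129]), 'grip_width': 85.37691353304754}
scene {'fovy': 49.49177155848846, 'cx': 284.4909294542961, 'cy': 217.96866751013286, 'k1': -0.14739745409366392, 'eye': array([1442.1013524 ,  148.52379676,  787.3853918 ]), 'attitude': array([-0.31926303,  0.58717871,  0.65668029, -0.34937555])}
top {'fovy': 42.34482613364367, 'cx': 269.5952620910062, 'cy': 206.9409588309306, 'k1': -0.05742104250822907, 'eye': array([ 227.14976125,   36.76912746, 1637.69866667]), 'attitude': array([-0.06047006,  0.70723986, -0.70211747,  0.05644664])}
wrist {'fovy': 63.78067609394594, 'cx': 272.76680386787217, 'cy': 205.82486761160445, 'k1': 0.0030298753867376675, 'mount': array([[ 9.99999870e-01, -4.81532304e-04, -1.65138522e-04,
         8.98635501e-01],
       [ 1.15068507e-05, -3.02933178e-01,  9.53011799e-01,
        -1.57618523e+02],
       [-5.08931905e-04, -9.53011678e-01, -3.02933133e-01,
         7.73864647e+01],
       [ 0.00000000e+00,  0.00000000e+00,  0.00000000e+00,
         1.00000000e+00]])}
```

View pics/top0.png

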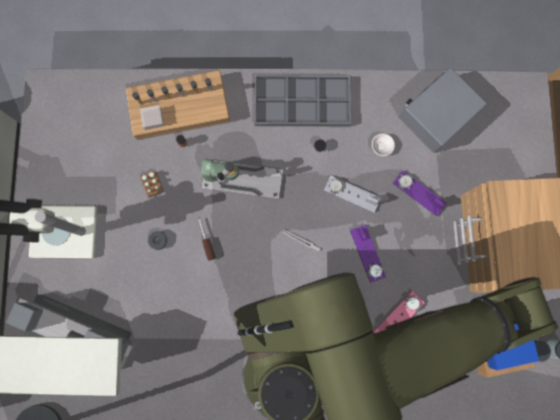

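View pics/scene0.png

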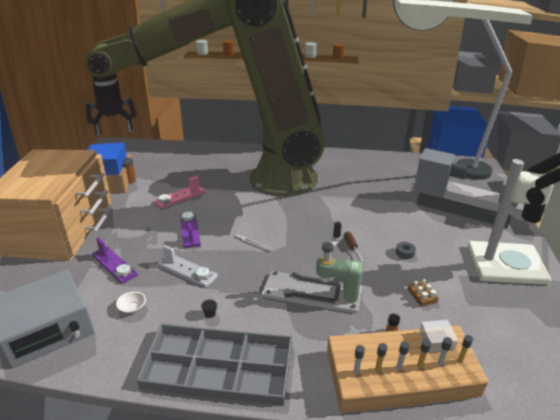

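View pics/wrist0.png

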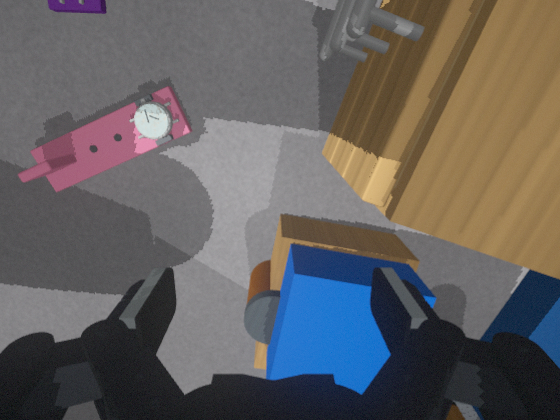

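In the top picture there are four holder-shaped things: grey (353,193), purple (418,193), purple (368,253) and pink (400,312). The bare grey metal one at (353,193) fits "aluminium". I'll confirm it in an enlarged crop and measure it.

```bash
cat > h.py <<'E'
import numpy as np,cv2
from scipy.spatial.transform import Rotation as R
def q2R(q): return R.from_quat([q[1],q[2],q[3],q[0]]).as_matrix()
def R2q(M):
    q=R.from_matrix(M).as_quat(); return np.array([q[3],q[0],q[1],q[2]])
def campose(c,st=None):
    if 'mount' in c:
        M=np.array(c['mount']);Rt=q2R(st['tool_rot']);return Rt@M[:3,:3],Rt@M[:3,3]+st['ee_pos']
    return q2R(c['attitude']),np.array(c['eye'])
def rays(c,uv):
    f=210/np.tan(np.radians(float(c['fovy']))/2)
    uv=np.atleast_2d(np.asarray(uv,float))
    d=(uv-[float(c['cx']),float(c['cy'])])/f
    k=float(c['k1']); x=d.copy()
    for _ in range(30): x=d/(1+k*(x**2).sum(1,keepdims=True))
    return np.c_[x,np.ones(len(x))]
def cloud(c,st=None):
    v,u=np.mgrid[:420,:560]
    r=rays(c,np.c_[u.ravel(),v.ravel()])
    Rc,e=campose(c,st)
    d=np.asarray(c['depth']).ravel()
    P=(r*d[:,None])@Rc.T+e
    P[d<=0]=np.nan
    return P.reshape(420,560,3)
def onz(c,uv,z,st=None):
    Rc,e=campose(c,st); w=rays(c,uv)@Rc.T
    return e+w*((z-e[2])/w[:,2])[:,None]
def proj(c,P,st=None):
    Rc,e=campose(c,st); p=(np.atleast_2d(P)-e)@Rc; s=p[:,:2]/p[:,2:]
    r2=(s**2).sum(1,keepdims=True); f=210/np.tan(np.radians(float(c['fovy']))/2)
    return s*(1+float(c['k1'])*r2)*f+[float(c['cx']),float(c['cy'])]
E
python3 - <<'E'
from h import *
for n,(u0,u1,v0,v1) in {"top":(190,400,140,240),"scene":(140,380,210,320)}.items():
    c=dict(np.load(n+"0.npz")); P=cloud(c)
    cv2.imwrite(f"pics/{n}crop.png",cv2.resize(c['image'][v0:v1,u0:u1],None,fx=800/(u1-u0)/1.0,fy=800/(u1-u0),interpolation=cv2.INTER_CUBIC))
    for uv in ([(337,186),(378,206),(353,193),(205,185),(283,193),(210,170),(232,172)] if n=="top" else [(204,272),(170,255),(327,247),(265,290),(360,300),(355,272)]):
        print(n,uv,P[uv[1],uv[0]].round(1))
E
```

```text
top (337, 186) [ 563.4 -157.7   20.1]
top (378, 206) [ 5.059e+02 -2.853e+02  3.000e-01]
top (353, 193) [ 544.4 -207.9    8.1]
top (205, 185) [564.  244.7  19.5]
top (283, 193) [543.9   6.3   3.1]
top (210, 170) [588.3 219.2 115.1]
top (232, 172) [583.6 155.8 111.7]
scene (204, 272) [ 572.5 -146.6   25.1]
scene (170, 255) [ 531.  -249.6   38.3]
scene (327, 247) [600.4 162.4 155.1]
scene (265, 290) [607.7  17.3  13.2]
scene (360, 300) [601.  254.7  -2.1]
scene (355, 272) [624.6 230.9 106.8]
```

View pics/topcrop.png

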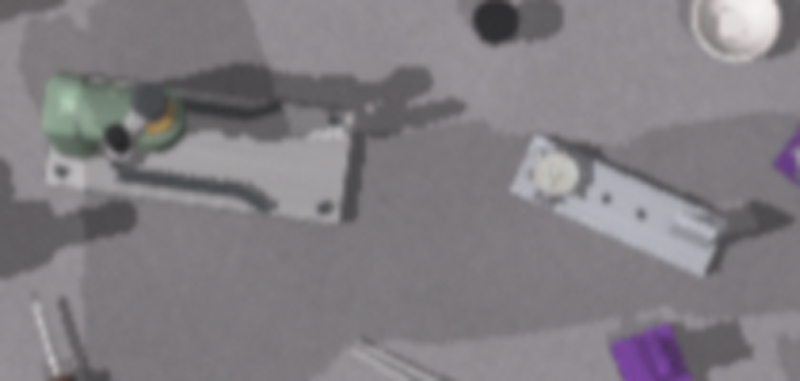

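View pics/scenecrop.png

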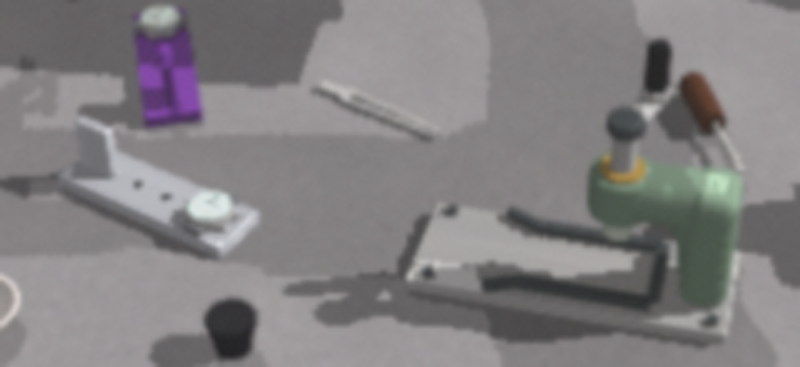

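The crop confirms it: the bare grey aluminium holder has its case at top px (337,186) and its grip plate at about (373,203). The press is at (235,178), with its black knob at (221,176), and the mouth opens to the right. I'll take closer wrist views of both.

```bash
cat >> h.py <<'E'
def att(hx):
    # tool y down, z=-hx , x = hy
    hx=np.array([hx[0],hx[1],0.]);hx/=np.linalg.norm(hx)
    return R2q(np.c_[np.cross([0,0,1],hx),[0,0,-1],-hx])
def snap(bot,tag):
    s=bot.read_state();c=bot.read_camera("wrist")
    cv2.imwrite(f"pics/{tag}.png",c['image']); np.savez(tag+".npz",tool_rot=s['tool_rot'],ee_pos=s['ee_pos'],**{k:np.array(v) for k,v in c.items()})
    print(tag,"clock",s['clock'],s['ee_pos'].round(1)); return c,s
def load(tag):
    d=dict(np.load(tag+".npz")); return d,d
E
python3 - <<'E'
from rig import bot
from h import *
for h in [(.42,.9),(.0,1.),(-.1,1)]:
  q=att(h)
  for p in [(540,-220,200),(540,-220,40),(560,40,200),(560,40,52),(580,160,190)]:
    j=bot.ik(p,q);print(h,p,None if j is None else np.round(j,2))
q=att((.42,.9))
bot.move_to((545,-205,230),q); snap(bot,"w1")
bot.move_to((570,70,300),att((.05,1))); snap(bot,"w2")
E
```

```text
(0.42, 0.9) (540, -220, 200) None
(0.42, 0.9) (540, -220, 40) None
(0.42, 0.9) (560, 40, 200) None
(0.42, 0.9) (560, 40, 52) None
(0.42, 0.9) (580, 160, 190) [ 0.21  0.44  1.4  -0.    1.31 -2.5 ]
(0.0, 1.0) (540, -220, 200) None
(0.0, 1.0) (540, -220, 40) None
(0.0, 1.0) (560, 40, 200) None
(0.0, 1.0) (560, 40, 52) None
(0.0, 1.0) (580, 160, 190) None
(-0.1, 1) (540, -220, 200) None
(-0.1, 1) (540, -220, 40) None
(-0.1, 1) (560, 40, 200) None
(-0.1, 1) (560, 40, 52) None
(-0.1, 1) (580, 160, 190) NoneTraceback (most recent call last):
  File "<stdin>", line 8, in <module>
rig.MotionError: the arm cannot take that pose within its joint ranges
```

```bash
sleep 1
```

```text
(no output)
```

The last joint's range rules out that half turn, so I'll flip the tool (camera side toward the press) and add a tilt option to lean it away later.

```bash
cat >> h.py <<'E'
def att2(hx,tilt=0.):
    # camera side toward +hx; tilt(deg): gripper body leans toward -hx
    hx=np.array([hx[0],hx[1],0.]);hx/=np.linalg.norm(hx); t=np.radians(tilt)
    z=np.array([0,0,1.])
    ty=np.sin(t)*hx-np.cos(t)*z; tz=np.cos(t)*hx+np.sin(t)*z
    return R2q(np.c_[np.cross(ty,tz),ty,tz])
E
python3 - <<'E'
from rig import bot
from h import *
for h,t in [((.42,.9),0),((.0,1.),0),((.42,.9),20),((0,1.),20),((-.1,1),20)]:
  q=att2(h,t)
  for p in [(540,-220,200),(540,-220,40),(560,-50,100),(560,40,52),(580,160,190)]:
    j=bot.ik(p,q);print(h,t,p,None if j is None else np.round(j,2))
bot.move_to((525,-240,230),att2((.42,.9))); snap(bot,"w1")
bot.move_to((570,40,300),att2((.05,1))); snap(bot,"w2")
E
```

```text
(0.42, 0.9) 0 (540, -220, 200) [-0.45  0.39  1.44 -0.    1.31 -0.01]
(0.42, 0.9) 0 (540, -220, 40) [-0.45  0.57  1.58 -0.    0.99 -0.01]
(0.42, 0.9) 0 (560, -50, 100) [-0.15  0.45  1.61 -0.    1.09  0.28]
(0.42, 0.9) 0 (560, 40, 52) [ 0.01  0.51  1.64 -0.    0.99  0.44]
(0.42, 0.9) 0 (580, 160, 190) [ 0.21  0.44  1.4  -0.    1.31  0.64]
(0.0, 1.0) 0 (540, -220, 200) [-0.45  0.39  1.44 -0.    1.31 -0.45]
(0.0, 1.0) 0 (540, -220, 40) [-0.45  0.57  1.58 -0.    0.99 -0.45]
(0.0, 1.0) 0 (560, -50, 100) [-0.15  0.45  1.61 -0.    1.09 -0.15]
(0.0, 1.0) 0 (560, 40, 52) [ 0.01  0.51  1.64 -0.    0.99  0.01]
(0.0, 1.0) 0 (580, 160, 190) [ 0.21  0.44  1.4  -0.    1.31  0.21]
(0.42, 0.9) 20 (540, -220, 200) [-0.6   0.41  1.46  0.35  1.35 -0.25]
(0.42, 0.9) 20 (540, -220, 40) [-0.6   0.6   1.58  0.4   1.06 -0.38]
(0.42, 0.9) 20 (560, -50, 100) [-0.31  0.42  1.69  0.41  1.03 -0.09]
(0.42, 0.9) 20 (560, 40, 52) [-0.15  0.47  1.75  0.44  0.87  0.01]
(0.42, 0.9) 20 (580, 160, 190) [0.08 0.33 1.58 0.34 1.08 0.37]
(0, 1.0) 20 (540, -220, 200) [-0.58  0.49  1.34  0.29  1.51 -0.62]
(0, 1.0) 20 (540, -220, 40) [-0.58  0.67  1.46  0.31  1.23 -0.71]
(0, 1.0) 20 (560, -50, 100) [-0.31  0.5   1.57  0.36  1.2  -0.46]
(0, 1.0) 20 (560, 40, 52) [-0.15  0.54  1.64  0.4   1.05 -0.37]
(0, 1.0) 20 (580, 160, 190) [ 0.06  0.41  1.47  0.37  1.26 -0.05]
(-0.1, 1) 20 (540, -220, 200) [-0.57  0.5   1.32  0.27  1.55 -0.71]
(-0.1, 1) 20 (540, -220, 40) [-0.57  0.68  1.44  0.29  1.26 -0.79]
(-0.1, 1) 20 (560, -50, 100) [-0.3   0.51  1.55  0.34  1.24 -0.54]
(-0.1, 1) 20 (560, 40, 52) [-0.15  0.55  1.62  0.38  1.09 -0.45]
(-0.1, 1) 20 (580, 160, 190) [ 0.06  0.43  1.44  0.36  1.3  -0.14]
w1 clock 1.6833 [ 524.6 -240.9  230. ]
w2 clock 2.8583 [570.   38.8 299.6]
```

View pics/w1.png

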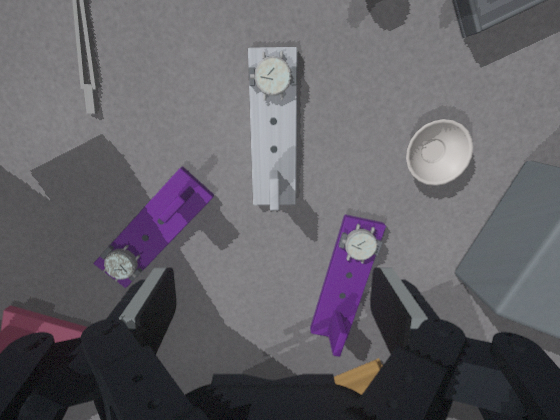

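View pics/w2.png

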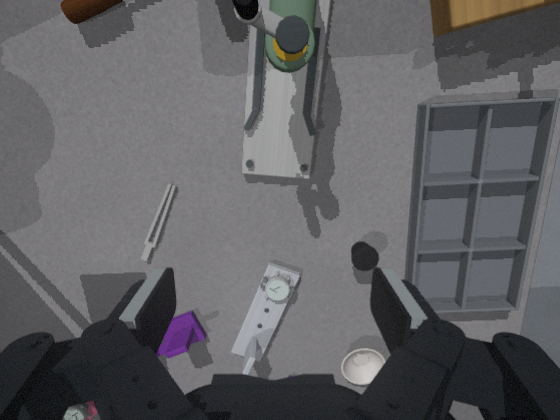

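The picture w1 shows the holder with its case at px (272,75) and its grip plate at (275,190). In w2 the press mouth is at about (280,130), the screw head at (291,35) and the knob at (247,8). Next I'll fit poses from depth and colour.

Run:
```python
from h import *
c,s=load("w1");P=cloud(c,s)
z=P[...,2]
print("bench z",np.nanmedian(z[100:250,220:240]), np.nanstd(z[100:180,225:245]))
m=np.zeros(z.shape,bool);m[35:222,238:310]=True
pm=m&(z>8)&(z<16)
q=P[pm][:,:2].astype(np.float32);print(len(q),np.median(z[pm]))
print("rect depth",cv2.minAreaRect(q))
# colour mask: brighter than bench
hsv=cv2.cvtColor(c['image'],cv2.COLOR_BGR2GRAY)
cm=(m&(hsv>125)).astype(np.uint8)
n,l,st,_=cv2.connectedComponentsWithStats(cm);k=1+st[1:,4].argmax();print(st[k])
cn=max(cv2.findContours((l==k).astype(np.uint8),0,2)[0],key=len)
pts=onz(c,cn[:,0,:],12,s)[:,:2].astype(np.float32);print("rect col",cv2.minAreaRect(pts), cv2.boxPoints(cv2.minAreaRect(pts)))
# crystal
g=m&(z>20)&(z<32);gg=np.zeros_like(g);gg[40:110]=g[40:110];print("case",P[gg].mean(0),gg.sum())
g=m&(z>45)&(z<65);print("gripplate top",P[g].mean(0),g.sum(),np.percentile(P[g],[5,95],axis=0))
for uv in [(249,48),(297,48),(253,205),(296,204)]: print(uv,onz(c,uv,12,s).round(1))
c,s=load("w2");P=cloud(c,s);z=P[...,2]
for n,uv in dict(mouthL=(243,174),mouthR=(311,178),hL=(249,163),hR=(304,168)).items(): print(n,onz(c,uv,12,s).round(1),P[uv[1],uv[0]].round(1))
u0,u1,v0,v1=170,380,0,190
cv2.imwrite("pics/w2c.png",cv2.resize(c['image'][v0:v1,u0:u1],None,fx=3.15,fy=3.15,interpolation=cv2.INTER_CUBIC))
cv2.imwrite("pics/w2z.png",cv2.resize(np.clip(z[v0:v1,u0:u1]*4,0,255).astype(np.uint8),None,fx=3.15,fy=3.15,interpolation=cv2.INTER_NEAREST))
```

```text
bench z 0.5604045577107399 0.7759514616656811
5454 12.586899777884781
rect depth ((543.4010009765625, -202.31263732910156), (168.103759765625, 50.043792724609375), 65.46564483642578)
[ 238   35   59  187 8743]
rect col ((536.0016479492188, -205.2647705078125), (199.36004638671875, 65.49175262451172), 63.07194519042969) [[ 461.664    -279.3074  ]
 [ 520.0549   -308.96674 ]
 [ 610.3393   -131.22214 ]
 [ 551.9484   -101.562805]]
case [ 566.46919285 -151.15580334   23.96701306] 1207
gripplate top [ 519.94391371 -254.05416695   56.9085125 ] 329 [[ 512.08646968 -268.85337558   53.41416421]
 [ 527.8253012  -240.6258308    58.63739829]]
(249, 48) [[ 556.6 -117.1   12. ]]
(297, 48) [[ 600.7 -137.9   12. ]]
(253, 205) [[ 486.5 -269.    12. ]]
(296, 204) [[ 532.4 -289.2   12. ]]
mouthL [[529.2  20.8  12. ]] [528.1  18.4   1. ]
mouthR [[620.3  10.5  12. ]] [6.215e+02 7.800e+00 5.000e-01]
hL [[538.3  35.2  12. ]] [538.6  35.9  15.5]
hR [[611.2  24.7  12. ]] [610.9  25.6  16.5]<stdin>:23: RuntimeWarning: invalid value encountered in cast
```

View pics/w2c.png

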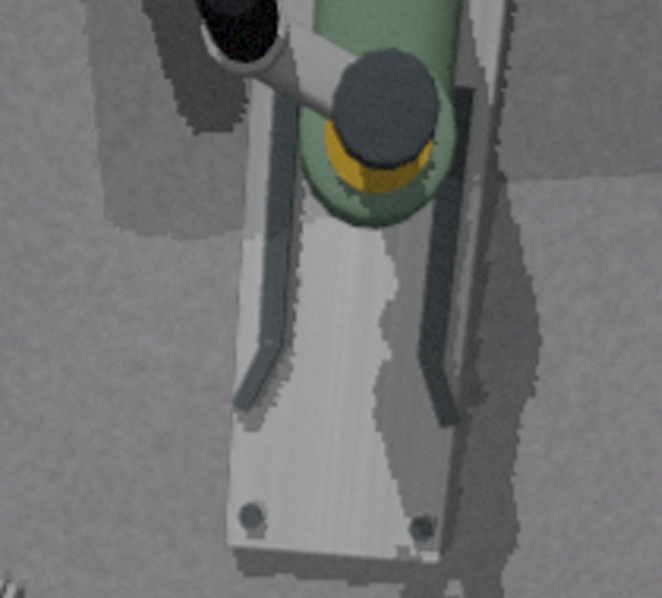

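View pics/w2z.png

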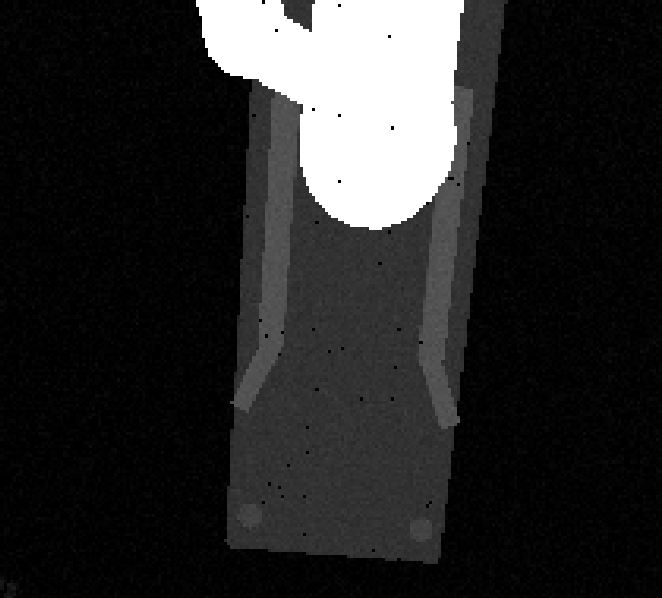

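```bash
python3 - <<'E'
from rig import bot
from h import *
bot.move_to((575,165,300),att2((.1,1))); c,s=snap(bot,"w3")
P=cloud(c,s);z=P[...,2]
cv2.imwrite("pics/w3z.png",np.clip(np.nan_to_num(z)*1.2,0,255).astype(np.uint8))
E
cat > ana.py <<'E'
from h import *
import sys
def fitpress(tag):
    c,s=load(tag);P=cloud(c,s);z=P[...,2]
    reg=(P[...,1]>0)&(P[...,1]<300)&(P[...,0]>490)&(P[...,0]<690)
    b=reg&(z>9)&(z<16); q=P[b][:,:2]
    r=reg&(z>17.5)&(z<24)
    return P,z,reg,b,r
if __name__=="__main__":
  for tag in sys.argv[1:]:
    P,z,reg,b,r=fitpress(tag)
    q=P[b][:,:2].astype(np.float32)
    rect=cv2.minAreaRect(np.vstack([q,P[r][:,:2]]).astype(np.float32));print(tag,len(q),"rect",rect,"z",np.median(z[b]))
    # robust: side lines
    ang=np.radians(rect[2]); 
    if rect[1][0]<rect[1][1]: ang+=np.pi/2
    hx=np.array([np.cos(ang),np.sin(ang)]); 
    if hx[1]<0:hx=-hx
    hy=np.array([-hx[1],hx[0]])
    allq=P[b|r][:,:2]; a=allq@hx; t=allq@hy
    bins=np.arange(a.min()+3,a.max(),4); L=[];Rr=[]
    for i in bins:
        k=(a>=i)&(a<i+4)
        if k.sum()>10: L.append((i+2,np.percentile(t[k],98.5)));Rr.append((i+2,np.percentile(t[k],1.5)))
    L=np.array(L);Rr=np.array(Rr)
    w=L[:,1]-Rr[:,1]; ok=abs(w-91)<3
    print("width",np.median(w),ok.sum(),len(w)); 
    pl=np.polyfit(L[ok,0],(L[ok,1]+Rr[ok,1])/2,1); print("slope mid",pl, "front a",np.percentile(a,.2),a.min())
    ang2=np.arctan2(hx[1],hx[0])+np.arctan(pl[0]);print("angle deg",np.degrees(ang2))
    # rails
    rq=P[r][:,:2]; print("rails n",len(rq),cv2.minAreaRect(rq.astype(np.float32)))
    for zl,zh in [(62,82),(100,125),(140,158),(158,178),(178,205)]:
        k=reg&(z>zl)&(z<zh)
        if k.sum(): print((zl,zh),k.sum(),P[k].mean(0).round(1),cv2.minEnclosingCircle(P[k][:,:2].astype(np.float32)))
E
python3 ana.py w2 w3
```

```text
w3 clock 3.475 [575.1 164.6 299.6]
w2 7687 rect ((586.2883911132812, 121.33529663085938), (213.0789031982422, 92.08208465576172), 82.21543884277344) z 12.576301876415982
width 88.36750793184308 32 53
slope mid [ 1.90148484e-04 -5.64477615e+02] front a 93.94461161828451 93.08960802313828
angle deg 82.2263335482541
rails n 1576 ((582.0064086914062, 109.54570770263672), (169.34030151367188, 91.53038024902344), 86.83946228027344)
(62, 82) 11 [582.7 144.7  80.5] ((581.8248291015625, 147.91732788085938), 13.736126899719238)
(100, 125) 1824 [594.4 171.2 110. ] ((595.9829711914062, 174.1659698486328), 34.39915466308594)
(140, 158) 1549 [583.8 168.  155.4] ((575.8704833984375, 171.39170837402344), 31.58612632751465)
(158, 178) 268 [569.1 173.4 163.2] ((575.6820068359375, 172.16322326660156), 30.789207458496094)
(178, 205) 292 [558.  177.5 191.5] ((557.9728393554688, 181.7940216064453), 8.537151336669922)
w3 5701 rect ((588.1110229492188, 134.8653106689453), (239.85845947265625, 92.05776977539062), 82.21086883544922) z 12.469887516612744
width 88.75309300507621 38 60
slope mid [-1.16590244e-04 -5.64258799e+02] front a 94.32379158180264 93.39703622507827
angle deg 82.20418870656405
rails n 1000 ((586.98388671875, 136.66226196289062), (220.265625, 89.83181762695312), 83.28578186035156)
(100, 125) 3641 [598.4 210.1 109.4] ((596.314697265625, 197.57183837890625), 54.40097427368164)
(140, 158) 1091 [584.2 170.6 155.3] ((576.5399169921875, 174.7701416015625), 31.915523529052734)
(158, 178) 137 [568.3 183.5 163.6] ((575.047119140625, 175.51673889160156), 29.629344940185547)
(178, 205) 441 [558.1 185.9 194.4] ((557.3057250976562, 184.42828369140625), 9.03841781616211)
```

View pics/w3.png

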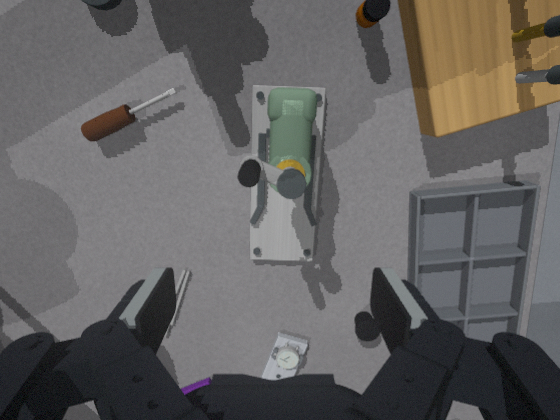

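Poses found: the holder's origin is at (566.6,-151.4) with yaw 65.5°; the press axis is at (592.2,164.6) with yaw 82.2°; the knob is 40 mm from the axis, as described. Now to grasp the holder.

```bash
cat >> h.py <<'E'
AX=np.array([592.2,164.6]);A=np.radians(82.21);PX=np.array([np.cos(A),np.sin(A)]);PY=np.array([-PX[1],PX[0]])
HA=np.radians(65.47);HX=np.array([np.cos(HA),np.sin(HA)])
E
python3 - <<'E'
from rig import bot
from h import *
q=att2(HX,20)
g=np.array([543.4,-202.31])-59*HX
bot.move_gripper(50)
bot.move_to((*g,130),q)
hit=bot.servo_line((*g,41),speed=120,until_force=15)
bot.move_gripper(5,grip_force=100)
s=bot.read_state();print(hit,s['clock'],s['ee_pos'],s['grip_width'],s['ft_force'])
c=bot.read_camera("scene");cv2.imwrite("pics/s1.png",cv2.resize(c['image'][180:330,80:330],None,fx=3,fy=3))
E
```

```text
False 7.05 [ 519.03129858 -256.13216515   41.63424541] 6.347527487754584 [-2.63452895  0.34362811  5.38447454]
```

View pics/s1.png

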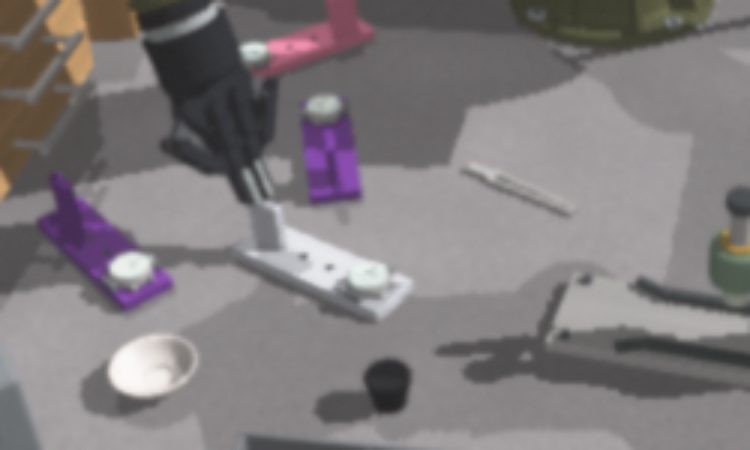

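Run:
```python
from rig import bot
from h import *
s=bot.read_state();c=bot.read_camera("scene")
T=q2R(s['tool_rot'])
for n,p in dict(tcp=s['ee_pos'],tip=s['ee_pos']+19*T[:,1]).items():
    print(n,p.round(1),proj(c,p).round(1),((proj(c,p)-[80,180])*3).round(0))
print(bot.tip_reach,s['ft_force'],s['grip_width'],s['clock'])
P=cloud(c);print("plate at",[P[v,168].round(1) for v in (250,255,258)])
cv2.imwrite("pics/s2.png",cv2.resize(c['image'][210:290,130:230],None,fx=7,fy=7,interpolation=cv2.INTER_CUBIC))
snap(bot,"w4")
```

```text
tcp [ 519.  -256.1   41.6] [[168.9 251.1]] [[267. 213.]]
tip [ 521.7 -250.2   23.8] [[171.5 257.1]] [[275. 231.]]
19.0 [-1.71662675  0.52380198  5.85140228] 6.323022880897311 7.1
plate at [array([ 528.1, -254.1,   52.5]), array([ 529.5, -255.9,   36.5]), array([ 522.2, -260.6,   20. ])]
w4 clock 7.15 [ 519.  -256.1   41.6]
```

View pics/s2.png

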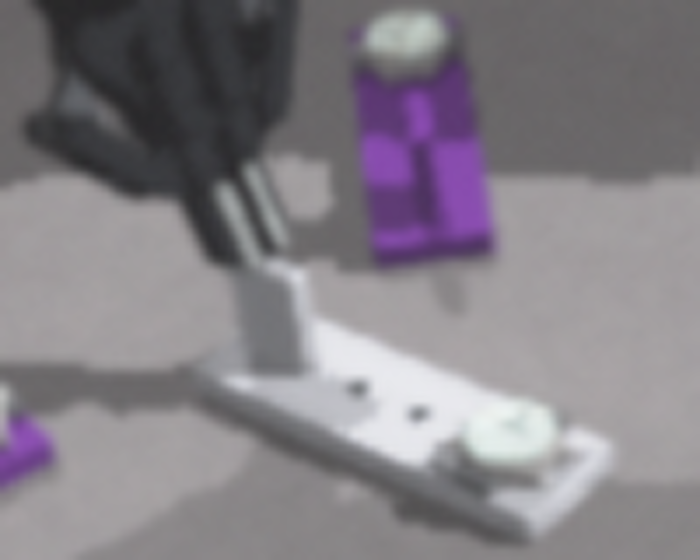

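View pics/w4.png

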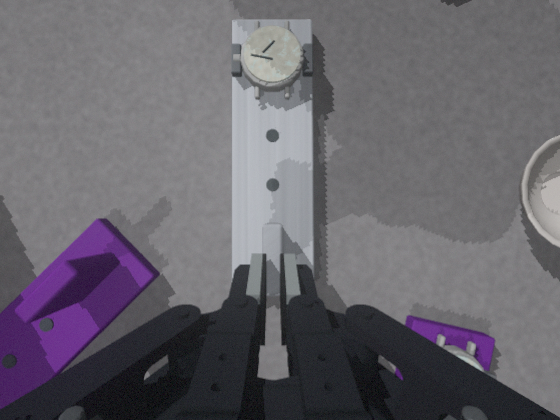

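Run:
```python
from rig import bot
from h import *
c,s=load("w4");P=cloud(c,s);T=q2R(s['tool_rot'])
for uv in [(272,232),(272,245),(272,255),(256,262),(291,262),(256,280),(291,280),(272,270),(272,290)]:
    p=P[uv[1],uv[0]]; print(uv,p.round(1),"tool",(T.T@(p-s['ee_pos'])).round(1))
g=np.array([543.4,-202.31])-59*HX
m=(P[...,2]>52)&(P[...,2]<60);m[:215]=0;m[280:]=0;m[:,:255]=0;m[:,290:]=0
p=P[m];print((p[:,:2]-g)@HX@np.ones(1) if 0 else np.percentile((p[:,:2]-g)@HX,[1,99]),p.mean(0))
c=bot.read_camera("scene");P=cloud(c)
for uv in [(164,240),(166,243),(169,243),(166,246),(168,250)]: print(uv,P[uv[1],uv[0]].round(1))
```

```text
(272, 232) [ 524.4 -244.6   57.3] tool [  0.1 -10.4  17.3]
(272, 245) [ 521.9 -250.1   57.3] tool [  0.1 -12.4  11.6]
(272, 255) [ 520.  -254.3   57.8] tool [  0.1 -14.5   7.5]
(256, 262) [ 513.  -253.    70.8] tool [ -6.7 -27.3  10.4]
(291, 262) [ 526.7 -259.2   70.8] tool [  8.3 -27.3  10.4]
(256, 280) [ 511.6 -257.9   85.3] tool [ -6.  -42.6  10.5]
(291, 280) [ 523.8 -263.5   85.5] tool [  7.5 -42.9  10.6]
(272, 270) [ 517.1 -260.6   58.4] tool [  0.1 -17.5   1.2]
(272, 290) [ 513.3 -269.    58.4] tool [  0.1 -20.5  -7.5]
[-9.12991151 16.84398255] [ 521.27124777 -251.66379087   57.49563945]
(164, 240) [ 522.  -263.3   80.1]
(166, 243) [ 515.3 -262.    65.5]
(169, 243) [ 514.5 -253.9   65.6]
(166, 246) [ 525.7 -258.9   63.5]
(168, 250) [ 528.5 -253.9   52.8]
```

The pictures disagree with the stated tool geometry. At TCP z = 41.6 the pads end above the plate, and the width of 6.3 mm means nothing is held. I'll measure where the fingertips really are in the tool frame.

Run:
```python
from h import *
for tag in ["w1","w3","w4"]:
    c,s=load(tag);P=cloud(c,s);T=q2R(s['tool_rot'])
    t=(P-s['ee_pos'])@T
    k=(t[...,1]<(-16 if tag=="w4" else 60))&np.isfinite(t[...,1])&(t[...,1]>-140)
    if tag=="w4": k&=P[...,2]>60
    v,u=np.nonzero(k); y=t[k][:,1]; o=np.argsort(-y)[:400]
    print(tag,"max y",np.percentile(y,[50,90,99,99.9,100]).round(1))
    i=o[::40]; print(np.c_[u[i],v[i],t[v[i],u[i]].round(1)])
```

```text
w1 max y [-85.9 -55.9 -33.7 -29.  -27.6]
[[173.  275.  -42.7 -27.6   4.2]
 [372.  282.   43.2 -28.9   1.5]
 [175.  306.  -42.5 -29.6 -10. ]
 [379.  267.   45.1 -30.2   9.3]
 [371.  305.   43.2 -30.7  -8.8]
 [172.  275.  -41.9 -31.3   6.2]
 [375.  276.   43.3 -31.7   6. ]
 [174.  306.  -42.1 -32.2  -8.2]
 [171.  289.  -42.4 -32.6   0.4]
 [374.  285.   42.8 -33.    2.4]]
w3 max y [-85.9 -55.9 -33.7 -29.1 -27.3]
[[370.  293.   43.  -27.3  -5.1]
 [371.  288.   42.7 -29.1  -1.5]
 [173.  283.  -42.6 -29.8   1.4]
 [174.  298.  -42.6 -30.4  -5.6]
 [374.  272.   42.7 -30.8   7.2]
 [155.  267.  -48.9 -31.4   9.9]
 [167.  267.  -43.7 -31.8  10.1]
 [165.  267.  -44.4 -32.2  10.4]
 [384.  268.   46.1 -32.6  10. ]
 [169.  272.  -42.7 -33.1   8.5]]
w4 max y [-86.9 -62.  -27.6 -20.  -17.1]
[[293.  253.    9.7 -17.1   9.7]
 [281.  254.    4.2 -19.7  10.5]
 [283.  254.    5.  -21.   11.1]
 [262.  256.   -4.3 -22.1  10.6]
 [304.  265.   14.4 -22.8   6.6]
 [254.  258.   -7.8 -23.4  10.3]
 [237.  266.  -15.3 -24.2   6.8]
 [246.  267.  -11.3 -24.9   6.7]
 [241.  268.  -13.4 -25.5   6.5]
 [292.  260.    8.8 -26.1  10.7]]
```

Both the wrist and the scene camera put the real fingertips about 39–40 mm short of where the stated tool frame has them. From here I'll use a corrected grasp point (TCP − 39 mm along tool y), descend with a force guard and check the grip visually.

```bash
cat >> h.py <<'E'
OFF=39.
def tcp(G,q): return np.asarray(G,float)+OFF*q2R(q)[:,1]
E
python3 - <<'E'
from rig import bot
from h import *
q=att2(HX,20)
g=np.array([543.4,-202.31])-59*HX
bot.move_gripper(40)
bot.servo_line(tcp((*g,80),q),speed=100)
hit=bot.servo_line(tcp((*g,41),q),speed=80,until_force=15)
s=bot.read_state();print(hit,s['clock'],s['ee_pos'],s['ft_force'])
if not hit: bot.move_gripper(5,grip_force=100)
s=bot.read_state();print(hit,s['clock'],s['ee_pos'],s['grip_width'],s['ft_force'])
c=bot.read_camera("scene");cv2.imwrite("pics/s3.png",cv2.resize(c['image'][210:290,130:230],None,fx=7,fy=7,interpolation=cv2.INTER_CUBIC))
E
```

```text
False 8.5833 [ 524.46758755 -243.91818644    4.22352189] [-0.5424294   0.55169037 -0.43004789]
False 8.9667 [ 524.66300027 -244.08236465    4.99106671] 8.771811505565342 [-2.31592559 -1.11414891  5.70790292]
```

View pics/s3.png

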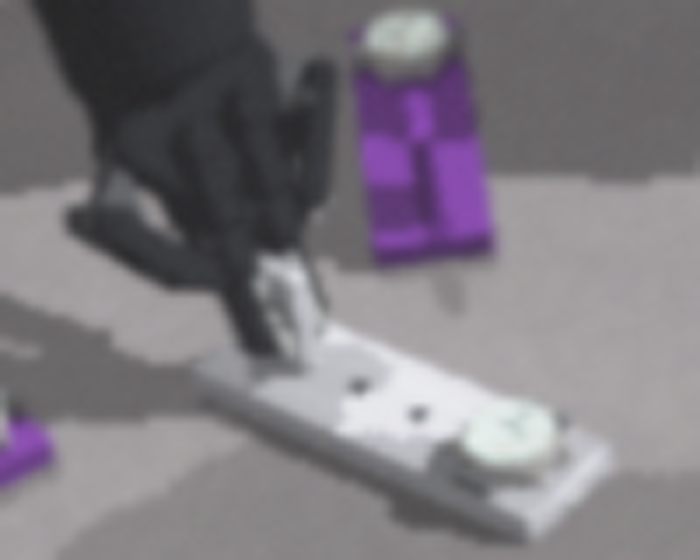

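The pads now cover the grip plate (s3 at about (285,310)) at width 8.8 mm. Next I'll lift, rotate and carry it to the mouth.

```bash
cat >> h.py <<'E'
def hold(x,h,lat=0.):  # TCP for holder origin at press x, underside height h above bench
    O=AX+x*PX+lat*PY-101.8*PX-0.29*PY
    return np.array([O[0],O[1],5.0+h])
E
python3 - <<'E'
from rig import bot
from h import *
q0=att2(HX,20);q=att2(PX,20)
p=bot.read_state()['ee_pos']
bot.servo_line((p[0],p[1],65),speed=120)
s=bot.read_state();print(s['clock'],s['grip_width'],s['ft_force'],s['moment'])
bot.servo_line(hold(-122,60),q,speed=160)
bot.servo_line(hold(-122,22),speed=100)
c,s=snap(bot,"w5");print(s['ee_pos'],hold(-122,22),s['grip_width'])
c=bot.read_camera("scene");cv2.imwrite("pics/s4.png",cv2.resize(c['image'][200:320,180:400],None,fx=3.6,fy=3.6,interpolation=cv2.INTER_CUBIC))
E
```

```text
9.675 9.217397261682986 [-0.59633977  0.62890201 -4.77348822] [-0.56961813  0.28089699 -0.00522623]
w5 clock 11.55 [562.2 -57.3  26.9]
[562.19054196 -57.29690167  26.92609987] [562.15287817 -57.1739718   27.        ] 8.84345622693511
```

View pics/w5.png

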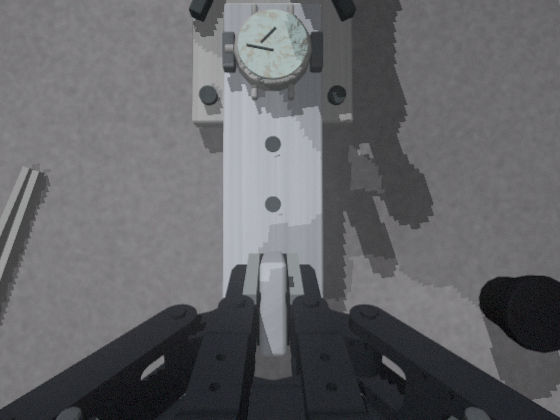

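View pics/s4.png

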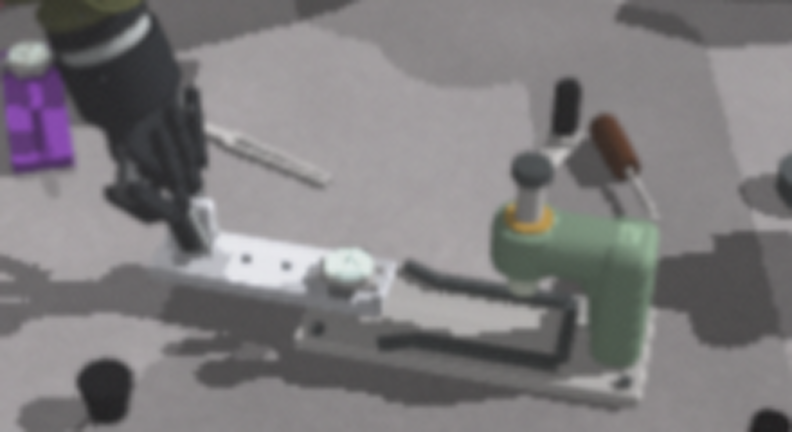

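The holder is held and centred on the base (holder columns 223–323, base 193–352). I'll check for droop, then lower and slide.

Run:
```python
from rig import bot
from h import *
c,s=load("w5");P=cloud(c,s)
for v in (8,130,180,240): print(v,[P[v,u].round(1).tolist() for u in (235,315)], ((P[v,235,:2]-AX)@PX).round(1))
k=(P[...,2]>30)&(P[...,2]<39); k[280:]=0
p=P[k][:,:2]-AX; a=p@PX; l=p@PY
for lo in range(-235,-95,20):
    m=(a>lo)&(a<lo+20)
    if m.sum()>50: print(lo,np.percentile(l[m],[1,99]).round(2))
hit=bot.servo_line(hold(-122,11),speed=40,until_force=4)
s=bot.read_state();print(hit,s['clock'],s['ee_pos'],hold(-122,12),s['ft_force'])
```

```text
8 [[560.5, 70.9, 32.8], [600.7, 64.0, 35.0]] -97.1
130 [[552.3, 8.0, 34.1], [592.0, 2.4, 34.6]] -160.5
180 [[549.0, -17.0, 34.2], [588.6, -22.3, 33.6]] -185.7
240 [[545.1, -46.5, 34.6], [584.2, -51.8, 34.9]] -215.5
-235 [-136.01   24.13]
-215 [-24.77  23.77]
-195 [-24.7   23.82]
-175 [-24.49  23.97]
-155 [-24.8   24.37]
-135 [-25.11  24.65]
-115 [-24.65  24.09]
True 11.975 [562.39572247 -57.22402249  16.15454885] [562.15287817 -57.1739718   17.        ] [-1.30885713  0.19683498  7.0284856 ]
```

Run:
```python
from rig import bot
from h import *
def rep(t,hit):
    s=bot.read_state();p=s['ee_pos'];x=(p[:2]-AX)@PX+101.8;print(t,hit,round(s['clock'],2),"x",x.round(2),"lat",((p[:2]-AX)@PY+.29).round(2),"z",p[2].round(2),s['ft_force'].round(1),s['grip_width'].round(2));return x
bot.servo_line(hold(-122,12.0,.2),speed=40)
h=bot.servo_line(hold(-60,12.0,.2),speed=60,until_force=20);x=rep("a",h)
if not h:
    h=bot.servo_line(hold(-12,12.0,.2),speed=60,until_force=20);x=rep("b",h)
if not h:
    h=bot.servo_line(hold(5,12.0,.2),speed=15,until_force=20);x=rep("c",h)
c,s=snap(bot,"w6")
c=bot.read_camera("scene");cv2.imwrite("pics/s5.png",cv2.resize(c['image'][200:320,180:400],None,fx=3.6,fy=3.6,interpolation=cv2.INTER_CUBIC))
```

```text
Traceback (most recent call last):
AttributeError: 'float' object has no attribute 'round'
```

```bash
cat > rep.py <<'E'
from rig import bot
from h import *
def rep(t,hit):
    s=bot.read_state();p=s['ee_pos'];x=(p[:2]-AX)@PX+101.8;print(t,hit,round(s['clock'],2),"x",round(x,2),"lat",round((p[:2]-AX)@PY+.29,2),"z",round(p[2],2),s['ft_force'].round(1),round(float(s['grip_width']),2));return x
E
python3 - <<'E'
from rep import *
x=rep("a",None)
if x>-63:
    h=bot.servo_line(hold(-12,12.0,.2),speed=60,until_force=20);x=rep("b",h)
    if not h:
        h=bot.servo_line(hold(5,12.0,.2),speed=15,until_force=20);x=rep("c",h)
c,s=snap(bot,"w6")
c=bot.read_camera("scene");cv2.imwrite("pics/s5.png",cv2.resize(c['image'][200:320,180:400],None,fx=3.6,fy=3.6,interpolation=cv2.INTER_CUBIC))
E
```

```text
a None 13.41 x -59.99 lat 0.27 z 16.99 [-0.5  2.2 -1.4] 8.77
b False 14.36 x -11.9 lat 0.28 z 17.0 [-0.4  2.2  0.4] 8.97
c True 15.17 x -0.08 lat 0.01 z 16.95 [ 0.3 -3.1  4.4] 8.86
w6 clock 15.1667 [578.7  63.6  17. ]
```

View pics/w6.png

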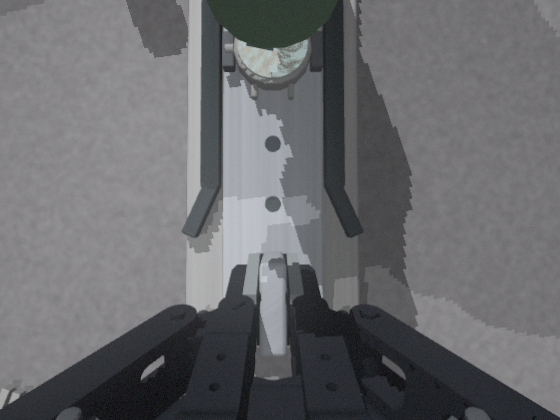

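View pics/s5.png

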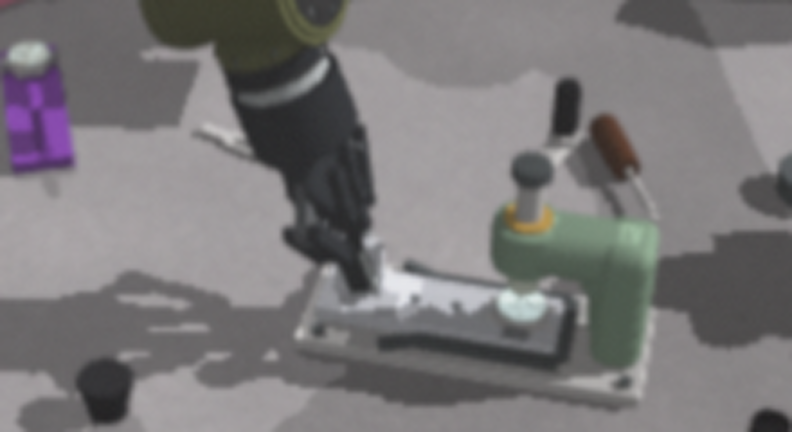

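It stopped at x = −0.08 mm against the end stop. I'll lower it flat, press home again, release and back out.

Run:
```python
from rep import *
h=bot.servo_line(hold(0,10.5,.0),speed=15,until_force=6);rep("down",h)
s=bot.read_state();z=s['ee_pos'][2]-5
h=bot.servo_line(hold(4,z,.0),speed=20,until_force=25);rep("push",h)
bot.move_gripper(36);rep("rel",None)
q=s['tool_rot'];p=bot.read_state()['ee_pos']
bot.servo_line(p-70*q2R(q)[:,1],speed=150);rep("up",None)
bot.servo_line(p-110*q2R(q)[:,1]-80*np.r_[PX,0]+np.array([0,0,100]),att2(PX,0),speed=250)
c,s=snap(bot,"w7")
c=bot.read_camera("scene");np.savez("s7.npz",**{k:np.array(v) for k,v in c.items()});cv2.imwrite("pics/s6.png",cv2.resize(c['image'][210:310,240:400],None,fx=5,fy=5,interpolation=cv2.INTER_CUBIC))
P,s_=cloud(load("w7")[0],load("w7")[1]),0
k=(P[...,2]>52)&(P[...,2]<60)&(abs((P[...,:2]-AX)@PX+115)<30)&(abs((P[...,:2]-AX)@PY)<15)
p=P[k][:,:2]-AX;print("grip plate x",np.percentile(p@PX,[1,50,99]),"lat",np.percentile(p@PY,[1,50,99]))
k=(P[...,2]>22)&(P[...,2]<27)&(abs((P[...,:2]-AX)@PX+90)<80)&(abs((P[...,:2]-AX)@PY)<24)
p=P[k][:,:2]-AX;print("plate rear x",np.percentile(p@PX,[0.2,1,2]),k.sum(),np.median(P[k][:,2]))
```

```text
down False 15.52 x -0.04 lat -0.07 z 16.96 [-10.9  -5.9  20.2] 8.71
push True 15.72 x -0.23 lat -0.23 z 16.91 [-1.3 -4.   4.2] 8.55
rel None 16.1 x -0.12 lat 0.03 z 16.51 [-0.2  0.3  0.6] 36.22
up None 16.72 x -23.91 lat 0.29 z 81.68 [-0.8 -0.1  0.1] 35.99
w7 clock 17.5333 [562.4 -52.3 218. ]
grip plate x [-132.33582665 -132.31809894 -132.18074031] lat [-3.40758566  0.02581509  2.66528073]
plate rear x [-139.61824901 -139.60082468 -138.66864582] 4343 24.67768415073374
```

View pics/w7.png

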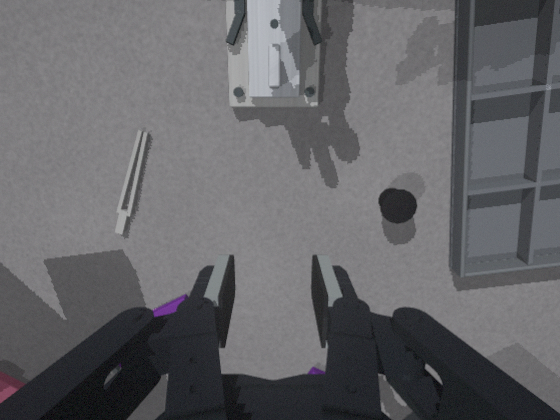

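View pics/s6.png

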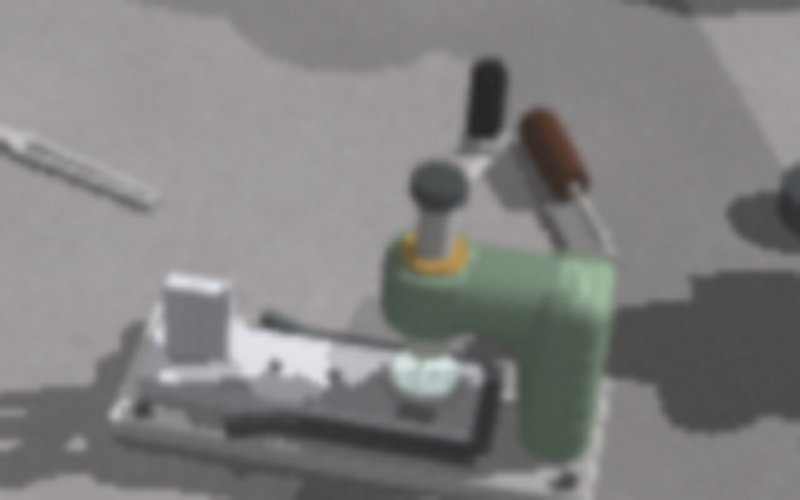

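The holder is home: its rear edge is at −139.6 mm (nominal −140), centred and flat. Next come the knob pose and the pusher's height.

Run:
```python
from h import *
c,s=load("w3");P=cloud(c,s)
m=(P[...,2]>178)&(abs(P[...,0]-557)<15)&(abs(P[...,1]-184)<15)
z=P[m][:,2];print("knob z",np.percentile(z,[50,80,95]))
top=P[m&(P[...,2]>np.percentile(z,90)-2)];print("topface",len(top),cv2.minEnclosingCircle(top[:,:2].astype(np.float32)),top.mean(0))
m=(P[...,2]>150)&(P[...,2]<158)
c=dict(np.load("s7.npz"));P=cloud(c)
# pusher column near axis
r=np.hypot(*(P[...,:2]-AX).transpose(2,0,1))
for u in range(324,334,2):
    col=[(v,P[v,u,2].round(0),r[v,u].round(0)) for v in range(268,290)]
    print(u,col)
print(proj(c,[*AX,36]),proj(c,[*AX,74]))
```

```text
knob z [397.17072956 401.91258969 405.48513519]
topface 1313 ((554.5218505859375, 182.97882080078125), 10.716606140136719) [553.92964751 183.16037963 404.62143266]
324 [(268, np.float64(103.0), np.float64(22.0)), (269, np.float64(102.0), np.float64(25.0)), (270, np.float64(96.0), np.float64(21.0)), (271, np.float64(96.0), np.float64(24.0)), (272, np.float64(93.0), np.float64(24.0)), (273, np.float64(90.0), np.float64(24.0)), (274, np.float64(85.0), np.float64(22.0)), (275, np.float64(82.0), np.float64(23.0)), (276, np.float64(81.0), np.float64(25.0)), (277, np.float64(78.0), np.float64(25.0)), (278, np.float64(64.0), np.float64(12.0)), (279, np.float64(62.0), np.float64(13.0)), (280, np.float64(57.0), np.float64(11.0)), (281, np.float64(54.0), np.float64(12.0)), (282, np.float64(35.0), np.float64(7.0)), (283, np.float64(36.0), np.float64(3.0)), (284, np.float64(39.0), np.float64(6.0)), (285, np.float64(34.0), np.float64(4.0)), (286, np.float64(39.0), np.float64(13.0)), (287, np.float64(37.0), np.float64(14.0)), (288, np.float64(36.0), np.float64(17.0)), (289, np.float64(35.0), np.flo
[... 3169 characters left out ...]
75, np.float64(86.0), np.float64(28.0)), (276, np.float64(79.0), np.float64(25.0)), (277, np.float64(1.0), np.float64(70.0)), (278, np.float64(1.0), np.float64(66.0)), (279, np.float64(-2.0), np.float64(66.0)), (280, np.float64(18.0), np.float64(40.0)), (281, np.float64(19.0), np.float64(36.0)), (282, np.float64(22.0), np.float64(29.0)), (283, np.float64(22.0), np.float64(27.0)), (284, np.float64(24.0), np.float64(23.0)), (285, np.float64(33.0), np.float64(18.0)), (286, np.float64(32.0), np.float64(18.0)), (287, np.float64(30.0), np.float64(18.0)), (288, np.float64(24.0), np.float64(18.0)), (289, np.float64(24.0), np.float64(19.0))]
[[324.96883297 283.56972752]] [[325.92393712 271.77851322]]
```

Pusher bottom is at about z = 54 ± 2 against the crystal at 36, so I expect the touch after about 1.3–1.6 turns. Next, the knob's top height and the grasp.

Run:
```python
from rig import bot
from h import *
for t in ("w2","w3"):
    c,s=load(t);P=cloud(c,s)
    m=(P[...,2]>178)&(P[...,2]<206)&(abs(P[...,0]-557)<15)&(abs(P[...,1]-184)<15)
    z=P[m][:,2];zt=np.percentile(z,90);k=m&(P[...,2]>zt-3);print("knob z",np.percentile(z,[50,80,95]),cv2.minEnclosingCircle(P[k][:,:2].astype(np.float32)),np.median(P[k],0))
p=[557.4,184.4]; 
p=np.array(p); rel=p-AX; print(np.hypot(*rel),np.degrees(np.arctan2(rel[1],rel[0])))
q=att2(PX,0)
for a in range(0,360,30):
    g=AX+40*np.array([np.cos(np.radians(a)),np.sin(np.radians(a))])
    j=bot.ik(tcp((*g,170),q),q)
    if j is None: print(a,"none")
bot.move_gripper(45)
bot.move_to(tcp((*p,240),q),q); c,s=snap(bot,"w8")
```

```text
knob z [193.75569997 196.55057482 197.69915351] ((557.4884643554688, 179.69589233398438), 7.2293171882629395) [557.24811315 178.28979586 196.28006174]
knob z [196.19347474 197.12036107 197.79398266] ((557.5169677734375, 184.60740661621094), 8.366510391235352) [557.4811024  184.57057536 196.74627668]
40.03848148968696 150.3616163118487
w8 clock 18.8333 [557.7 183.4 201.2]
```

View pics/w8.png

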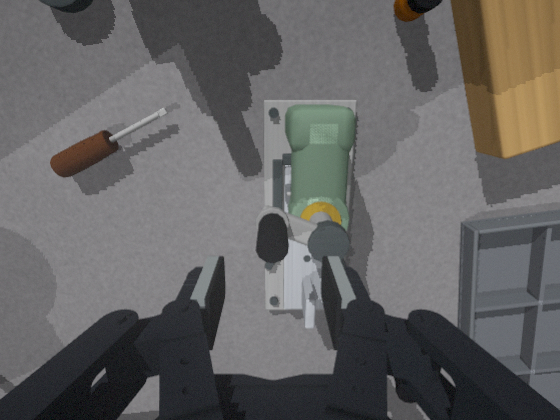

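The knob is at (272,238), centred between the pads; its top is at z ≈ 196. Now I'll descend and grip.

Run:
```python
from rig import bot
from h import *
q=att2(PX,0);p=np.array([557.5,184.5])
h=bot.servo_line(tcp((*p,182.5),q),speed=100,until_force=12)
bot.move_gripper(10,grip_force=70)
bot.dwell(.2)
s=bot.read_state();print(h,s['clock'],s['ee_pos'],s['grip_width'],s['ft_force'])
c,s=snap(bot,"w9")
c=bot.read_camera("scene");cv2.imwrite("pics/s8.png",cv2.resize(c['image'][190:310,240:400],None,fx=5,fy=5,interpolation=cv2.INTER_CUBIC))
```

```text
False 20.175 [557.45610712 184.6303578  144.31001165] 16.640503504122506 [-4.54410714 -0.08305812  5.97165677]
w9 clock 20.175 [557.5 184.6 144.3]
```

View pics/s8.png

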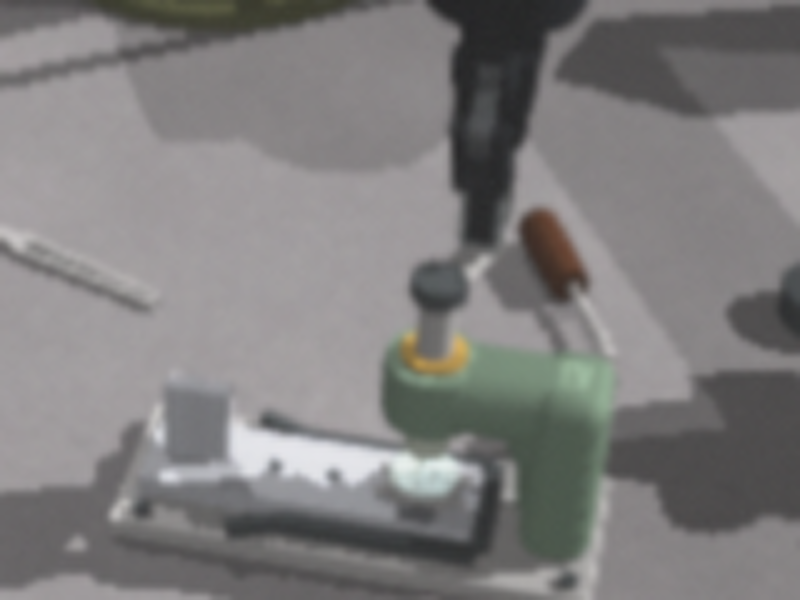

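View pics/w9.png

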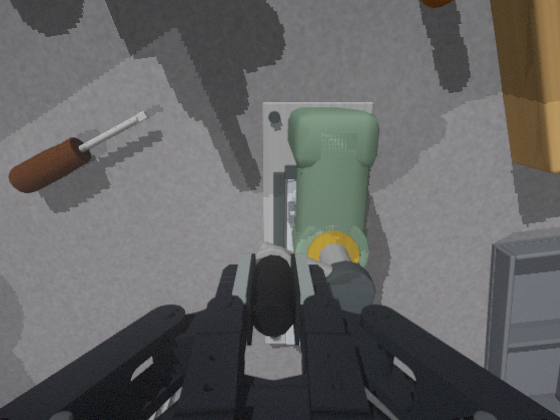

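```bash
cat > crank.py <<'E'
import json,os
from rig import bot
from h import *
Q=att2(PX,0);F="crank.json"
st=json.load(open(F)) if os.path.exists(F) else dict(phi=0.,a0=150.0,z0=144.2,log=[])
def pos(phi):
    a=np.radians(st['a0']-phi); return np.array([AX[0]+40*np.cos(a),AX[1]+40*np.sin(a),st['z0']-12*phi/360])
def step(d,speed=40):
    st['phi']+=d; bot.servo_line(pos(st['phi']),speed=speed)
    s=bot.read_state(); r=s['ee_pos'][:2]-AX; act=np.degrees(np.arctan2(r[1],r[0])); a=np.radians(act)
    t=np.array([np.sin(a),-np.cos(a)]); f=s['ft_force']
    pa=(st['a0']-act+180)%360-180; pa+=360*round((st['phi']-pa)/360)
    rec=[st['phi'],pa,-float(f[:2]@t),float(f[:2]@r/np.hypot(*r)),float(f[2]),float(np.hypot(*r)),float(s['clock'])]
    st['log'].append(rec); json.dump(st,open(F,"w")); return rec
def show(r): print(*["%.1f"%x if i!=1 else "%.2f"%x for i,x in enumerate(r)])
E
python3 - <<'E'
from crank import *
print("phi actphi Ftan Frad Fz r clock")
for i in range(12): show(step(12))
E
```

```text
phi actphi Ftan Frad Fz r clock
12.0 11.80 3.5 2.8 2.4 40.2 20.6
24.0 24.03 3.6 3.1 2.3 40.2 21.0
36.0 36.13 2.8 2.7 3.1 40.2 21.4
48.0 48.15 1.9 1.8 3.5 40.2 21.7
60.0 60.22 2.8 2.9 2.4 40.2 22.1
72.0 72.17 2.5 2.5 3.6 40.2 22.4
84.0 84.16 3.6 1.3 3.0 40.2 22.8
96.0 96.16 2.2 2.1 3.6 40.1 23.1
108.0 108.14 3.1 1.1 3.2 40.1 23.5
120.0 120.13 3.0 0.2 4.2 40.1 23.9
132.0 132.11 3.0 -0.1 5.0 40.0 24.2
144.0 144.12 2.7 -1.2 5.1 40.0 24.6
```

Run:
```python
from crank import *
import crank
c,s=snap(bot,"w10")
c=bot.read_camera("scene");cv2.imwrite("pics/s9.png",cv2.resize(c['image'][190:310,240:400],None,fx=5,fy=5,interpolation=cv2.INTER_CUBIC))
def ustep(d,th,speed=40):
    hit=bot.servo_line(pos(st['phi']+d),speed=speed,until_force=th)
    if not hit: st['phi']+=d
    s=bot.read_state(); r=s['ee_pos'][:2]-AX; act=np.degrees(np.arctan2(r[1],r[0]))
    pa=(st['a0']-act+180)%360-180; pa+=360*round((st['phi']-pa)/360)
    if hit: st['phi']=pa
    print(th,hit,round(pa,2),round(s['clock'],2),s['ft_force'].round(1)); json.dump(st,open(F,"w"))
    return hit
for th in (12,10,8,6): ustep(12,th)
```

```text
w10 clock 24.575 [632.  168.7 139.5]
12 False 156.07 25.03 [-2.2  3.3  6. ]
10 False 167.95 25.39 [-2.4  3.3  4.9]
8 False 179.91 25.75 [-2.5  3.1  5.1]
6 True 185.35 25.96 [-1.7 -3.7  2.6]
```

View pics/s9.png

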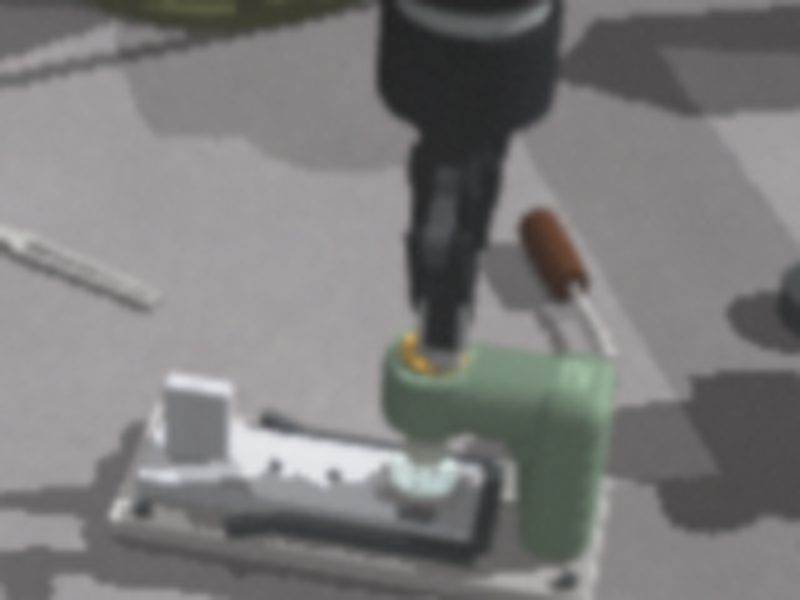

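View pics/w10.png

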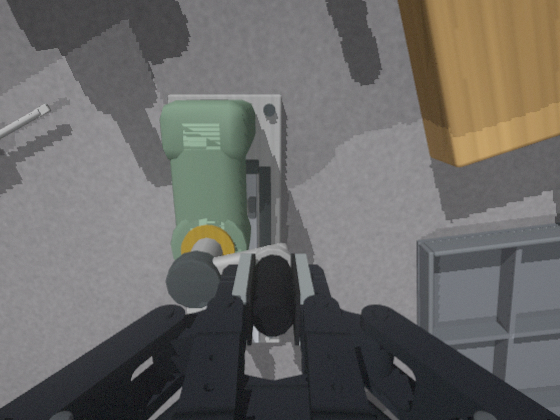

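The knob is held and the crank is turning (the arm swung to (240,255) in w10). Free motion peaks at a 6–8 N force change, so a 9.5 N threshold should show the touch, which adds about 5 N. Continuing.

```bash
cat >> crank.py <<'E'
def ustep(d,th,speed=40):
    hit=bot.servo_line(pos(st['phi']+d),speed=speed,until_force=th)
    s=bot.read_state(); r=s['ee_pos'][:2]-AX; act=np.degrees(np.arctan2(r[1],r[0]))
    if not hit: st['phi']+=d
    pa=(st['a0']-act+180)%360-180; pa+=360*round((st['phi']-pa)/360)
    if hit: st['phi']=pa
    a=np.radians(act);t=np.array([np.sin(a),-np.cos(a)]);f=s['ft_force']
    print("H" if hit else " ",round(pa,2),round(s['clock'],2),"Ft %.1f Fr %.1f Fz %.1f"%(-f[:2]@t,f[:2]@r/np.hypot(*r),f[2]),"w",round(float(s['grip_width']),1)); json.dump(st,open(F,"w"))
    return hit
E
python3 - <<'E'
from crank import *
step(360/60+.65)
while st['phi']<560:
    if ustep(12,9.5): break
E
```

```text
203.67 26.61 Ft 3.4 Fr -3.9 Fz 3.1 w 16.4
  215.71 26.97 Ft 2.8 Fr -3.9 Fz 4.1 w 16.0
  227.73 27.32 Ft 2.8 Fr -5.2 Fz 4.9 w 16.4
  239.63 27.68 Ft 1.4 Fr -3.9 Fz 4.4 w 16.7
  251.47 28.04 Ft 2.4 Fr -4.2 Fz 3.2 w 16.5
  263.3 28.4 Ft 2.4 Fr -4.9 Fz 3.7 w 16.3
  275.14 28.76 Ft 3.3 Fr -4.5 Fz 3.4 w 16.5
  287.1 29.12 Ft 2.1 Fr -2.8 Fz 4.4 w 16.3
  299.3 29.48 Ft 4.6 Fr -1.7 Fz 5.1 w 16.5
  311.48 29.83 Ft 2.5 Fr -1.9 Fz 5.0 w 16.2
  323.45 30.19 Ft 3.6 Fr -0.1 Fz 6.1 w 16.2
  335.43 30.55 Ft 3.5 Fr -0.3 Fz 6.7 w 16.4
  347.43 30.91 Ft 1.8 Fr 1.1 Fz 7.7 w 16.0
  359.5 31.27 Ft 2.7 Fr 1.2 Fz 6.8 w 16.2
  371.47 31.62 Ft 2.6 Fr 1.5 Fz 7.6 w 16.1
  383.48 31.98 Ft 2.2 Fr 1.5 Fz 8.6 w 16.4
  395.45 32.34 Ft 2.0 Fr 2.2 Fz 8.0 w 16.6
  407.42 32.7 Ft 2.8 Fr 1.7 Fz 7.6 w 16.3
  419.39 33.06 Ft 3.3 Fr 1.9 Fz 7.5 w 16.1
  431.36 33.42 Ft 1.6 Fr 2.6 Fz 7.1 w 16.4
  443.3 33.77 Ft 2.1 Fr 2.3 Fz 7.1 w 16.6
  455.29 34.13 Ft 1.9 Fr 1.5 Fz 6.8 w 16.4
  467.02 34.49 Ft 3.9 Fr 2.2 Fz 7.5 w 16.6
  478.27 34.85 Ft 7.4 Fr 0.7 Fz 7.9 w 16.4
  490.0 35.21 Ft 8.0 Fr 2.4 Fz 6.7 w 16.3
  501.99 35.57 Ft 8.5 Fr 2.3 Fz 6.0 w 16.5
  514.07 35.92 Ft 10.1 Fr 2.6 Fz 5.8 w 16.3
  526.21 36.28 Ft 11.1 Fr 3.0 Fz 5.1 w 16.5
  538.37 36.64 Ft 10.3 Fr 1.1 Fz 3.8 w 16.1
  550.52 37.0 Ft 10.0 Fr 0.9 Fz 3.8 w 16.4
  562.66 37.36 Ft 10.0 Fr -0.1 Fz 4.0 w 16.8
```

`until_force` didn't trip, but the residual tangential force shows the touch clearly: about 2–4 N up to 467°, 7.4 N at 478° and then 10 N. That puts the touch at about 467°, and the gripper is now at 562.7°, so about 0.26 turn past it. I stop winding here and release.

Run:
```python
from crank import *
bot.move_gripper(40)
p=bot.read_state()['ee_pos']
bot.servo_line(p+[0,0,70],speed=150)
bot.move_to(tcp((AX[0],AX[1]-130,300),Q),Q)
bot.dwell(.3)
c,s=snap(bot,"w11")
P=cloud(c,s);r=P[...,:2]-AX
m=(P[...,2]>165)&(P[...,2]<190)&(abs(np.hypot(r[...,0],r[...,1])-40)<13)
z=P[m][:,2];zt=np.percentile(z,90);k=m&(P[...,2]>zt-3);cc=cv2.minEnclosingCircle(P[k][:,:2].astype(np.float32));print("knob top",np.percentile(z,[50,90]),cc)
d=np.array(cc[0])-AX;a=np.degrees(np.arctan2(d[1],d[0]));print("angle",a,"turned",(150.36-a)%360+360,"r",np.hypot(*d))
k=(P[...,2]>22)&(P[...,2]<27)&(abs(r@PX+90)<80)&(abs(r@PY)<24);print("holder rear",np.percentile(r[k]@PX,[.2,1]))
c=bot.read_camera("scene");cv2.imwrite("pics/s10.png",cv2.resize(c['image'][210:310,240:400],None,fx=5,fy=5,interpolation=cv2.INTER_CUBIC));cv2.imwrite("pics/s10full.png",c['image'])
print(bot.read_state()['clock'])
```

```text
w11 clock 39.175 [592.1  35.3 260.2]
knob top [177.80466396 178.99292406] ((616.6849365234375, 132.6370849609375), 8.609885215759277)
angle -52.54636734555951 turned 562.9063673455595 r 40.26338354325291
holder rear [-139.53715063 -138.20097919]
39.275
```

View pics/w11.png

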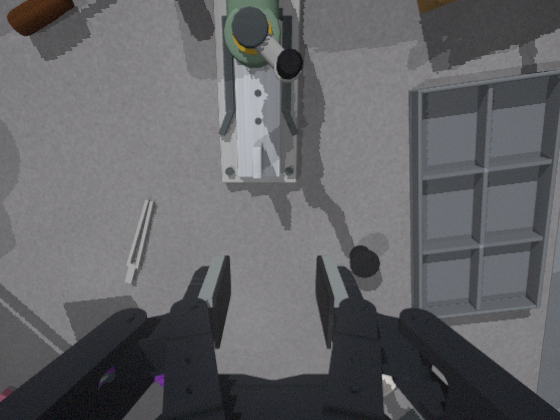

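View pics/s10.png

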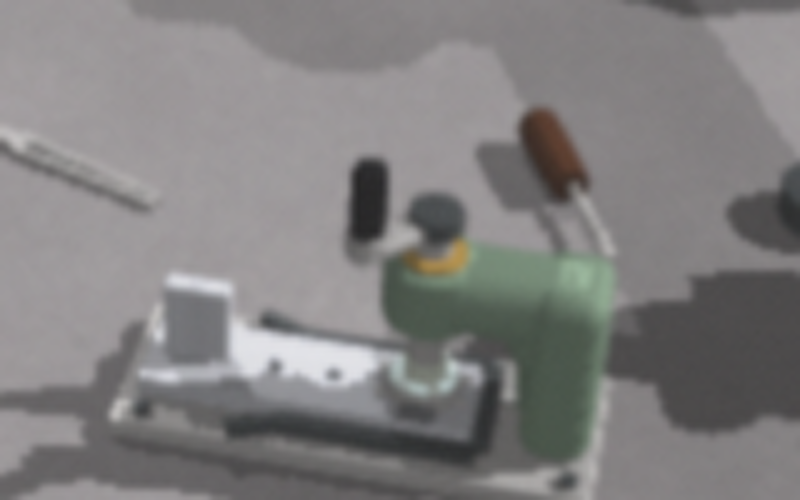

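View pics/s10full.png

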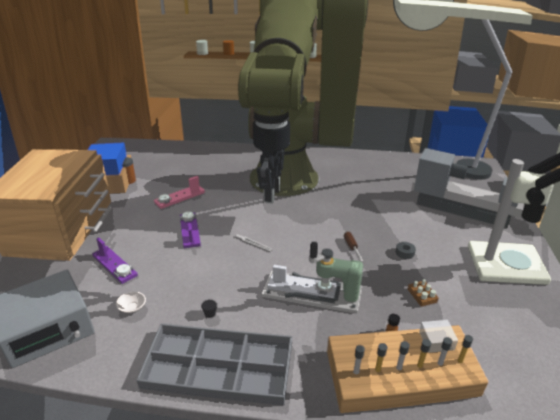

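The picture shows the pusher on the crystal (s10 at about (425,370)), the knob still at the angle where I left it, and the holder home. The bystanders look undisturbed. Handing in.

Run:
```python
from rig import bot
bot.finish_job(); print("done")
```

```text
the job is handed in; nothing more can be done
done
```

The holder is home under the press and the press is left clamped. I stopped winding about 0.26 turn past the touch, slightly over the quarter turn asked. I handed the job in at about 39 s, with the arm clear of everything.

- **Holder:** I slid the aluminium holder through the mouth until it met the end stop. After I let go, the wrist camera put its rear edge at x = −139.5 mm (nominal −140 mm), and it lay centred and flat.
- **Clamping:** I wound the crank clockwise 563° in all. The wrist camera read 562.9° after release, so the screw stayed where I left it. The scene view shows the pusher on the crystal, and the other things look unmoved.
- **Touch point:** The residual force at the knob rose between 467° and 478°, so I put the touch at about 467°, uncertain by about 6°. The pusher gap measured beforehand (18 ± 2 mm) agrees only loosely with the 15.6 mm of travel that implies.

**What disagreed:**
- **Touch guard:** The 9.5 N stop meant to catch the touch never tripped. The loop ran on to its own limit, and I found the touch in the force log afterwards. That it ended so close to a quarter turn past the touch was partly luck. I did not wind back.
- **Tool frame:** The real fingertips were about 39 mm short of the stated tool frame. The first grasp closed on air above the grip plate, so I measured the offset and corrected for it.

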